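Shut the press controller's door onto its catch

ROBOT

A 6-joint arm with a two-finger parallel gripper is mounted at the origin on the work surface. World frame = base frame: x ahead of the robot, y to its left, z up, the work surface at z = 0. Lengths are in m, angles in rad, forces in N, time in s.
With the tool pointing down it reaches from about 0.375 to 0.9 m from the base axis. Payload 3.1 kg.
Tool frame: the origin (TCP) lies at the centre of the arm's flange, where the gripper is bolted on; the fingertips stand 182 mm ahead of it and the grasp point (between the pads) lies 164 mm ahead of it; z points along the fingers, x is the direction in which the jaws open and shut, and the axes are right-handed (so a half turn about z gives the same grasp; the last joint's range is limited). The gripper opens to 87 mm and grips with 3 to 60 N. Pads are 19 mm wide; open, the fingers measure 117 mm over their backs; the gripper's body (75 mm by 190 mm) begins 51 mm behind the grasp point.
Start: joints at [1.04, 0.527, 1.433, -0, 1.181, -0.178], TCP at [0.215, 0.587, 0.405] pointing down, gripper open.
Joint ranges: [-3.08, 3.08], [-0.75, 2.2], [0.22, 2.44], [-1.43, 4.57], [0, 2.65], [-2.85, 2.85]. Speed limits (rad/s): [2.79, 2.79, 3.14, 3.14, 3.14, 3.14].

INTERFACE

Orientations are given as a unit quaternion [x, y, z, w].
In Python, from rig import status, eyes, robot gives the robot as it stands. The module is installed in compiled form; this text tells all that it offers.
- The arm moves only by the tool step_arm, never from a script. Its argument "steps" is a list of rows, each a list of 7 numbers: the closure, from -1 (fully open) to 1 (shut), so that 0 is half open, then the shift along the tool's x, y, z each as a share of 0.025 m, from -1 to 1, then the turn, a rotation vector about the tool's x, y, z each as a share of 8 degrees, from -1 to 1. In form: [[jaw, dx, dy, dz, rx, ry, rz], ...]. A call has exactly 10 rows; each row shifts and turns the commanded pose from where the row before left it, along the tool's axes as they then stand; what a row does not reach is not made up. A row lasts 1/10 s, in which the tool goes at most 50 mm and 8.59 degrees, less where a joint would pass 70% of its speed; a pose out of reach is approached as far as the arm can. A call with a number of a shift or a turn outside -1 to 1 is refused whole. A call with a gripper value outside its range is refused whole. The fingers move at their own pace and stop on an object; "squeeze" is the grip in N (left out, the last holds). Time passes only in rows, so rows that do not move let the fingers close, or fill a call up. It gives the time, the measured TCP pose, the force and the opening at its end, in the units of the state.
- status.get_obs(): the state, without advancing time (a new reading comes with each control period).
- eyes.camera(name): name is "scene" or "side" or "wrist"; returns (picture, depth): 480x640x3 uint8, red, green, blue; 480x640 float32, m along the optical axis (not along the pixel's ray), 0 where there is no reading.
- eyes.camera_info(name): a dict with "K" (3x3 intrinsics, pixels), "k1" (the pictures are not rectified: a ray, as slopes to the right and down, at radius r is drawn at 1 + k1 r^2 times it, then the intrinsics apply), "R" (3x3) and "t" (3): a world point X has camera coordinates R X + t. Camera axes: x right, y down, z forward; pixel columns grow to the right and rows downward; lengths in m; the calibration is good to about 2 mm. A picture is of the moment at which its call begins: read the wrist's pose just before it. camera_info takes no time and is no camera call; for the wrist camera it gives the pose at the moment of the call.
- robot.hand_in(): hands the job in, once; it reports no verdict.
The state is a dict: "time": time; "q": joint angles; "joint_velocities": joint speeds; "joint_torque": joint torques, N m; "position": TCP position; "tool_rot": TCP orientation; "ft_force": force on the tool from outside, world axes, zero at the start; "moment": the same for the moment, N m; "grip_width": finger opening in m.
Only numpy, scipy, OpenCV 4.12 (cv2) and the standard library are available. Lean on these libraries where they do the work, as an engineer would, in place of code of your own. Each camera call takes 0.05 s, during which the arm holds its last target.

TASK

The press heat controller has been wired up: shut its door. It is the larger grey box, with a row of black vent slots in its roof and displays and dial meters on its door; push the door fully home until its catch snaps in and keeps it flush, and leave the smaller junction box's plain door standing open just as it is.

Things in the scene. Friction and masses are not known exactly. Their poses are not given: they have to be found in the camera images.
- controller: Heat controller, larger grey box with vent slots in its roof, fixed: 160 deep (x) x 200 wide (y) x 220 high. Origin: centre of its underside; x points in from its open front (x = -80 mm), y to the left as the robot faces it. Its door, 200 wide and 12 thick, spans z = 10 to 220 and hinges about the upright line x = -80, y = +100 mm, at the panel's inner face. Its meters stand 7 mm proud.
- controller_door (a joint): Controller door's angle (rad): 0 = shut flush, growing as its free (right) edge swings out to the robot, clockwise from above. It turns with slight friction and stays where left. At about 0.08 it meets a spring ball catch: about 8 N near the free edge push it over a hump at 0.035, then the catch draws it to 0, a rigid stop, and holds it.
- controller_push (a point): Point on the outer face of the controller's door: 165 mm from the hinge line, 35 from the free edge, 45 below the door's top; the face is flat here and to the free edge. Turns with the door: x points through the door into the box, y along it to the hinge, z up.
- junction_edge (a point): Point on the outer face of the open door of the junction box (120 x 150 x 180 high, also hinged on its left; fixed): 135 mm from its hinge, 15 from its free edge, 45 below its top. The door is 12 thick, 150 wide, turns with slight friction; it must stay as it is.

How it is judged:
By the outcome, as a careful person would: the job done as asked, in the order asked, and still so for the second after the job is handed in, with the robot touching nothing.
It also fails if it takes over 35 s, if anything falls off the work surface, if the arm or the gripper's body presses on something with over 40 N, if the wrist force passes 120 N, or if a joint passes its speed limit or range.

## Working session

There is one attempt and no reset: what is moved stays moved. The work goes in short steps, Python scripts to look and compute and a tool call to move; the robot and the scene stay as the last step left them, time stands still between calls to the robot, and variables do not carry over. Pictures are saved under pics/ and viewed, and the job is handed in when it is done.

Besides the shell and the picture viewer there is one more tool, called after "Request:" by a JSON object that holds its "name" and its "arguments". step_arm: Moves the arm, as the interface text tells. Its arguments: {"type":"object","properties":{"steps":{"type":"array"},"squeeze":{"type":"number"}},"required":["steps"]}

```bash
mkdir -p pics; cat > h.py <<'E'
import numpy as np,cv2
from rig import status,eyes,robot
def snap(n,f):
    info=eyes.camera_info(n); p,d=eyes.camera(n)
    cv2.imwrite(f'pics/{f}.png',p[:,:,::-1]); np.savez(f'pics/{f}.npz',d=d,K=info['K'],k1=info['k1'],R=info['R'],t=info['t'])
def pt(f,u,v,z=None):
    s=np.load(f'pics/{f}.npz');K=s['K'];k1=float(s['k1'])
    D=np.array([k1,0,0,0,0.])
    xy=cv2.undistortPoints(np.array([[[u,v]]],float),K,D)[0,0]
    d=s['d'][int(round(v)),int(round(u))] if z is None else z
    return s['R'].T@(np.array([xy[0],xy[1],1])*d-s['t'])
E
python3 - <<'E'
from h import *
snap('scene','s1');snap('side','d1')
o=status.get_obs();print(o['time'],o['position'],o['tool_rot'],o['ft_force'])
E
```

```text
0.1 [0.21516495 0.58646864 0.40388568] [ 8.19926752e-01  5.72467663e-01 -8.59890159e-04  3.96670975e-04] [-0.14338921  0.05762579 -0.01939093]
```

View pics/s1.png

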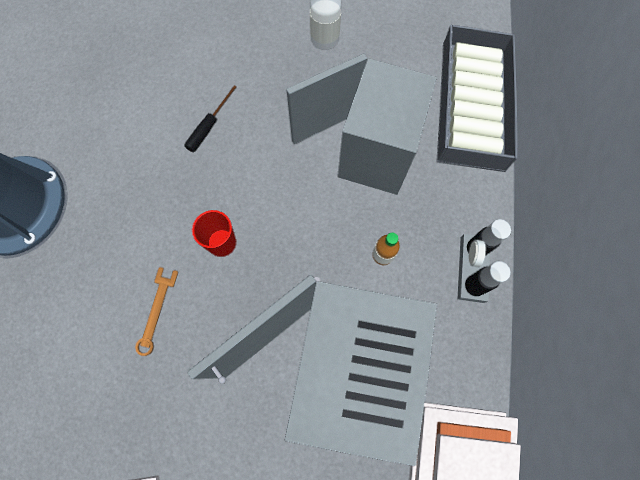

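View pics/d1.png

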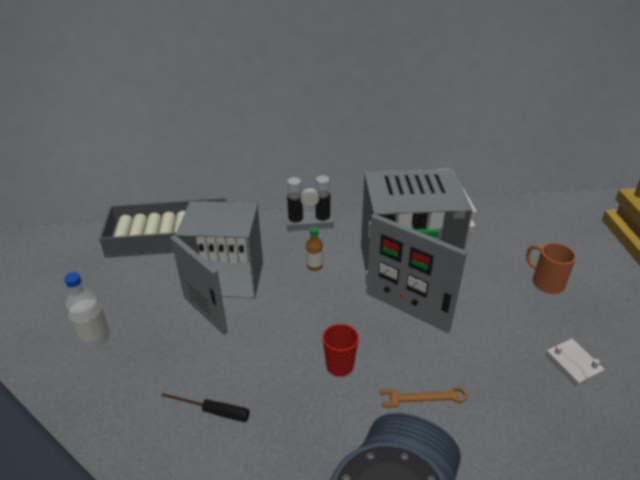

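The scene camera looks down on both boxes. The controller roof corners are at about (317,281), (437,303), (286,440) and (413,465), and its door's free top edge is at about (190,377). The junction door runs from (365,57) to (288,92).

```bash
python3 - <<'E'
from h import *
for u,v in [(320,284),(433,304),(290,438),(410,461),(350,370),(313,282),(194,376),(203,373),(250,330),(362,60),(292,91),(330,74),(375,64),(428,77),(346,130),(412,135),(213,222),(212,250),(387,240),(165,270),(145,350),(325,10)]:
    print(u,v,pt('s1',u,v).round(4))
p=cv2.imread('pics/s1.png');cv2.imwrite('pics/c1.png',cv2.resize(p[260:480,170:450],None,fx=2.7,fy=2.7,interpolation=2))
E
```

```text
320 284 [ 0.6303 -0.1096  0.2194]
433 304 [ 0.7798 -0.1149  0.218 ]
290 438 [ 0.6212 -0.3017  0.2181]
410 461 [ 0.6415 -0.2215  0.7874]
350 370 [ 0.6826 -0.212   0.2196]
313 282 [ 0.6208 -0.1079  0.2179]
194 376 [ 0.4917 -0.2477  0.2198]
203 373 [ 0.4976 -0.2431  0.2013]
250 330 [ 0.5506 -0.1812  0.219 ]
362 60 [0.6457 0.2843 0.1801]
292 91 [0.5395 0.2069 0.1781]
330 74 [0.5964 0.2483 0.1794]
375 64 [0.6681 0.2784 0.1814]
428 77 [0.7582 0.2676 0.1802]
346 130 [0.6354 0.1464 0.1796]
412 135 [0.7394 0.154  0.1787]
213 222 [0.4214 0.0089 0.0433]
212 250 [ 0.4367 -0.0475  0.0645]
387 240 [ 0.7251 -0.0008  0.1074]
165 270 [ 0.3404 -0.0824  0.0014]
145 350 [ 0.3368 -0.2285 -0.0032]
325 10 [0.5613 0.4515 0.1121]
```

View pics/c1.png

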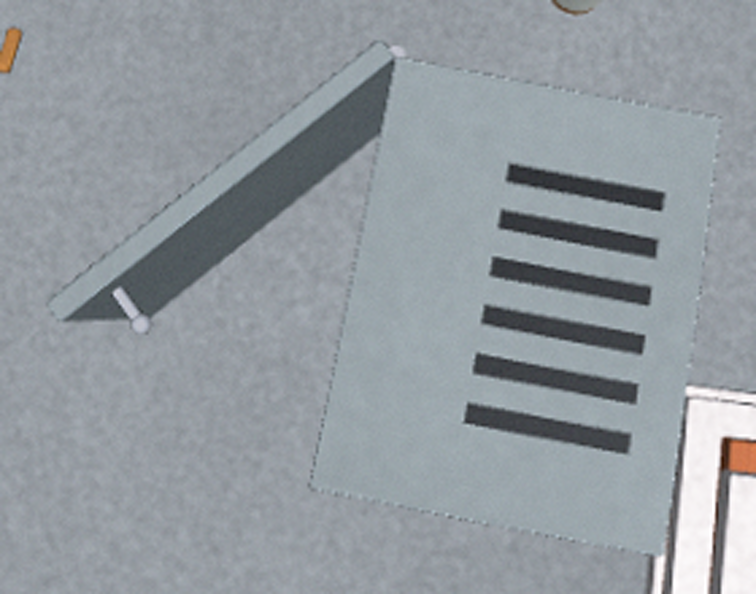

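```bash
cat >> h.py <<'E'
def ptz(f,u,v,z):
    a=pt(f,u,v,0.0);b=pt(f,u,v,1.0);return a+(b-a)*(z-a[2])/(b[2]-a[2])
E
python3 - <<'E'
from h import *
P=[ptz('s1',u,v,.22)[:2] for u,v in [(317,281.5),(286,440.7),(436.7,303.3),(414.4,464.8),(310.7,276),(187.8,373),(194,378.5)]]
P=np.array(P);print(P.round(4))
model=np.array([[-.08,.1],[-.08,-.1],[.08,.1],[.08,-.1]])
mc=model.mean(0);pc=P[:4].mean(0)
U,S,Vt=np.linalg.svd((model-mc).T@(P[:4]-pc));R=Vt.T@U.T
yaw=np.arctan2(R[1,0],R[0,0]);print(yaw,np.degrees(yaw),pc,(R@model.T).T+pc-P[:4])
h=R@[-.08,.1]+pc
# door
d=P[6]-h; print('hinge',h,'len',np.linalg.norm(d))
doorang=np.arctan2(*( -(P[5]-P[4]))[::-1]); e=(P[5]-P[4]);e2=d
shut=-R[:,1]
for v in(e,e2):
    a=np.arctan2(shut[1],shut[0])-np.arctan2(v[1],v[0]);print('door ang',a%(2*np.pi))
J=[ptz('s1',u,v,.18)[:2] for u,v in [(365,57),(288,92)]];print(J)
E
```

```text
[[ 0.626  -0.107 ]
 [ 0.617  -0.3051]
 [ 0.7841 -0.1137]
 [ 0.7729 -0.3118]
 [ 0.6168 -0.1009]
 [ 0.4833 -0.2454]
 [ 0.4924 -0.2507]]
-0.04765769275219955 -2.7305846560322466 [ 0.70001465 -0.20939948] [[-0.001117    0.00125898]
 [-0.00166244 -0.00032994]
 [ 0.00055682  0.00035542]
 [ 0.00222262 -0.00128445]]
hinge [ 0.62486944 -0.10570185] len 0.1963773278170295
door ang 0.6979016361147776
door ang 0.6925746993385551
[array([0.65008987, 0.29139938]), array([0.53371732, 0.20275918])]
```

Request:
{"name": "step_arm", "arguments": {"steps": [[1,-0.92,0.95,0,0,0,0],[1,-0.92,0.95,0,0,0,0],[1,-0.92,0.95,0,0,0,0],[1,-0.92,0.95,0,0,0,0],[1,-0.92,0.95,0,0,0,0],[1,-0.92,0.95,0,0,0,0],[1,-0.92,0.95,0,0,0,0],[1,-0.92,0.95,0,0,0,0],[1,-0.92,0.95,0,0,0,0],[1,-0.92,0.95,0,0,0,0]]}}

```text
time: 1.1
position: [0.3593, 0.2877, 0.4046]
tool_rot: [0.82, 0.573, -0.0, -0.0]
ft_force: [0.3, -1.0, -0.5]
grip_width: 0.015
```

Request:
{"name": "step_arm", "arguments": {"steps": [[1,-0.82,0.5,0,0,0,0],[1,-0.82,0.5,0,0,0,0],[1,-0.82,0.5,0,0,0,0],[1,-0.82,0.5,0,0,0,0],[1,-0.82,0.5,0,0,0,0],[1,-0.82,0.5,0,0,0,0],[1,-0.82,0.5,0,0,0,0],[1,-0.82,0.5,0,0,0,0],[1,-0.82,0.5,0,0,0,0],[1,-0.82,0.5,0,0,0,0]]}}

```text
time: 2.1
position: [0.4056, 0.0525, 0.4046]
tool_rot: [0.82, 0.572, -0.0, -0.0]
ft_force: [0.1, -0.1, -0.6]
grip_width: 0.0003
```

Request:
{"name": "step_arm", "arguments": {"steps": [[1,-0.82,0.53,0.19,0,0,0],[1,-0.82,0.53,0.19,0,0,0],[1,-0.82,0.53,0.19,0,0,0],[1,-0.82,0.53,0.19,0,0,0],[1,-0.82,0.53,0.19,0,0,0],[1,-0.82,0.53,0.19,0,0,0],[1,-0.82,0.53,0.19,0,0,0],[1,-0.82,0.53,0.19,0,0,0],[1,-0.82,0.53,0.19,0,0,0],[1,-0.82,0.53,0.19,0,0,0]]}}

```text
time: 3.1
position: [0.4595, -0.1856, 0.3568]
tool_rot: [0.82, 0.572, -0.0, -0.0]
ft_force: [0.1, -0.4, 1.1]
grip_width: 0.0003
```

```bash
python3 - <<'E'
from h import *
from scipy.spatial.transform import Rotation as Ro
snap('scene','s2')
o=status.get_obs();p=o['position'];R=Ro.from_quat(o['tool_rot']).as_matrix()
print(o['time'],p,o['ft_force'],R.round(3)[:,:2])
h=np.array([.6249,-.1057]);yaw=-.0477
prev=p[:2]
for a in [.695,.6,.5,.4,.3,.2,.15,.1,.08,.06,.035,0]:
    t=yaw-a; d=np.array([np.sin(t),-np.cos(t)]);n=np.array([np.cos(t),np.sin(t)])
    g=h+.165*d-.0215*n
    dl=g-prev; prev=g
    print(a,g.round(4),'step x,y (units)',((R[:2,:2].T@dl)/.025).round(2))
E
```

```text
3.15 [ 0.46089449 -0.18903755  0.35646089] [ 1.87468732 -1.7737001   0.04174352] [[ 0.346  0.938]
 [ 0.938 -0.346]
 [-0.003  0.003]]
0.695 [ 0.4975 -0.2127] step x,y (units) [-0.38  1.7 ]
0.6 [ 0.5082 -0.2243] step x,y (units) [-0.29  0.56]
0.5 [ 0.5206 -0.2354] step x,y (units) [-0.24  0.62]
0.4 [ 0.5341 -0.2451] step x,y (units) [-0.18  0.64]
0.3 [ 0.5485 -0.2535] step x,y (units) [-0.12  0.66]
0.2 [ 0.5636 -0.2604] step x,y (units) [-0.05  0.66]
0.15 [ 0.5714 -0.2633] step x,y (units) [0.   0.33]
0.1 [ 0.5794 -0.2657] step x,y (units) [0.02 0.33]
0.08 [ 0.5826 -0.2666] step x,y (units) [0.01 0.13]
0.06 [ 0.5858 -0.2674] step x,y (units) [0.01 0.13]
0.035 [ 0.5898 -0.2684] step x,y (units) [0.02 0.17]
0 [ 0.5956 -0.2695] step x,y (units) [0.04 0.23]
```

View pics/s2.png

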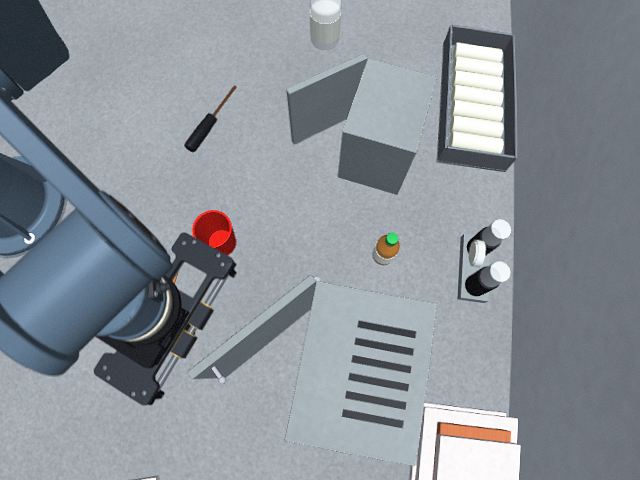

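Request:
{"name": "step_arm", "arguments": {"steps": [[1,-0.1,0.55,0,0,0,0],[1,-0.13,0.55,0,0,0,0],[1,-0.15,0.5,0,0,0,0],[1,-0.15,0.3,0,0,0,0],[1,-0.15,0.3,0,0,0,0],[1,-0.12,0.31,0,0,0,0],[1,-0.12,0.31,0,0,0,0],[1,-0.1,0.32,0,0,0,0],[1,-0.09,0.32,0,0,0,0],[1,-0.07,0.33,0,0,0,0]]}}

```text
time: 4.15
position: [0.5388, -0.2454, 0.3573]
tool_rot: [0.82, 0.572, -0.0, -0.0]
ft_force: [-0.7, 0.5, -0.7]
grip_width: 0.0005
```

```bash
python3 - <<'E'
from h import *
snap('scene','s3')
o=status.get_obs();print(o['time'],o['position'],o['ft_force'])
E
```

```text
4.2 [ 0.53990077 -0.24624865  0.35743571] [ 1.44433497 -0.78692214  0.2200128 ]
```

View pics/s3.png

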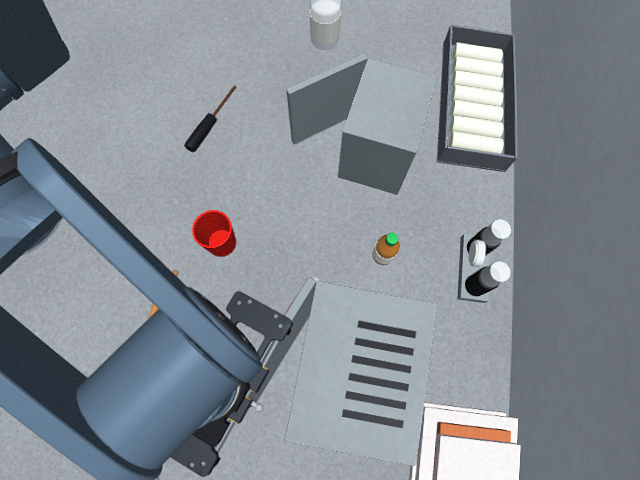

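The door is following the fingers, now at about 0.37 rad. I'll continue to just short of the catch.

Request:
{"name": "step_arm", "arguments": {"steps": [[1,-0.06,0.18,0,0,0,0],[1,-0.05,0.18,0,0,0,0],[1,-0.04,0.18,0,0,0,0],[1,-0.02,0.18,0,0,0,0],[1,-0.02,0.18,0,0,0,0],[1,-0.02,0.18,0,0,0,0],[1,-0.01,0.18,0,0,0,0],[1,0,0.18,0,0,0,0],[1,0,0.15,0,0,0,0],[1,0,0.1,0,0,0,0]]}}

```text
time: 5.2
position: [0.5764, -0.2649, 0.3573]
tool_rot: [0.82, 0.572, 0.0, 0.0]
ft_force: [-0.2, 0.1, 0.2]
grip_width: 0.0005
```

Request:
{"name": "step_arm", "arguments": {"steps": [[1,0.01,0.06,0,0,0,0],[1,0.01,0.06,0,0,0,0],[1,0.01,0.06,0,0,0,0],[1,0.01,0.06,0,0,0,0],[1,0.01,0.06,0,0,0,0],[1,0.01,0.04,0,0,0,0],[1,0.01,0.04,0,0,0,0],[1,0.01,0.04,0,0,0,0],[1,0,0,0,0,0,0],[1,0,0,0,0,0,0]]}}

```text
time: 6.2
position: [0.5847, -0.2664, 0.3572]
tool_rot: [0.82, 0.573, -0.002, -0.002]
ft_force: [-6.2, -0.5, 3.1]
grip_width: 0.0004
```

Request:
{"name": "step_arm", "arguments": {"steps": [[1,0.01,0.04,0,0,0,0],[1,0.01,0.04,0,0,0,0],[1,0.01,0.04,0,0,0,0],[1,0.01,0.04,0,0,0,0],[1,0.01,0.04,0,0,0,0],[1,0.0,0.0,0,0,0,0],[1,0.0,0.0,0,0,0,0],[1,0.0,0.0,0,0,0,0],[1,0,0,0,0,0,0],[1,0,0,0,0,0,0]]}}

```text
time: 7.2
position: [0.5905, -0.2671, 0.3572]
tool_rot: [0.82, 0.573, -0.002, -0.002]
ft_force: [-7.4, -1.7, 3.8]
grip_width: 0.0006
```

Request:
{"name": "step_arm", "arguments": {"steps": [[1,0.01,0.04,0,0,0,0],[1,0.01,0.04,0,0,0,0],[1,0.01,0.04,0,0,0,0],[1,0.01,0.03,0,0,0,0],[1,0.0,0.0,0,0,0,0],[1,0.0,0.0,0,0,0,0],[1,0.0,0.0,0,0,0,0],[1,0.0,0.0,0,0,0,0],[1,0,0,0,0,0,0],[1,0,0,0,0,0,0]]}}

```text
time: 8.2
position: [0.592, -0.2673, 0.3571]
tool_rot: [0.82, 0.573, -0.005, -0.005]
ft_force: [-17.1, -0.5, 8.2]
grip_width: 0.0004
```

```bash
python3 - <<'E'
from h import *
snap('scene','s4');snap('side','d4')
o=status.get_obs();print(o['time'],o['position'],o['ft_force'])
p=cv2.imread('pics/s4.png')[260:480,170:450];q=cv2.imread('pics/d4.png')[150:350,330:530]
cv2.imwrite('pics/c4.png',np.hstack([cv2.resize(p,(440,346),interpolation=2),cv2.resize(q,(346,346),interpolation=2)]))
E
```

```text
8.3 [ 0.59201354 -0.26735874  0.35710687] [-17.05837718  -0.93409299   7.86196044]
```

View pics/c4.png

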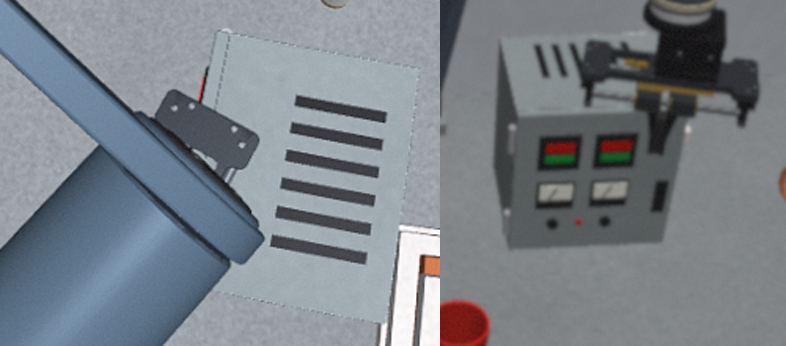

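The door looks flush, and the force has risen against the stop. I'll press a little more to be sure, then back off and check.

Request:
{"name": "step_arm", "arguments": {"steps": [[1,0,0.03,0,0,0,0],[1,0,0.03,0,0,0,0],[1,0,0.02,0,0,0,0],[1,0,0,0,0,0,0],[1,0,0,0,0,0,0],[1,0,-0.06,0,0,0,0],[1,0,-0.1,0,0,0,0],[1,0,-0.15,0,0,0,0],[1,0,-0.3,0,0,0,0],[1,0,-0.4,0,0,0,0]]}}

```text
time: 9.3
position: [0.5741, -0.2591, 0.3573]
tool_rot: [0.82, 0.572, 0.001, 0.001]
ft_force: [-0.3, -0.9, 0.3]
grip_width: 0.0006
```

Request:
{"name": "step_arm", "arguments": {"steps": [[1,0,-0.8,-0.2,0,0,0],[1,0,-0.8,-0.2,0,0,0],[1,0,-0.8,-0.2,0,0,0],[1,0,-0.8,-0.2,0,0,0],[1,0.3,-0.8,-0.3,0,0,0],[1,0.8,-0.4,-0.3,0,0,0],[1,0.8,-0.2,-0.3,0,0,0],[1,0.8,-0.2,-0.3,0,0,0],[1,0.8,0,0,0,0,0],[1,0.8,0,0,0,0,0]]}}

```text
time: 10.3
position: [0.4981, -0.1158, 0.4078]
tool_rot: [0.82, 0.573, 0.001, 0.001]
ft_force: [-0.3, -0.4, -0.1]
grip_width: 0.0006
```

```bash
python3 - <<'E'
from h import *
snap('scene','s5');snap('side','d5')
o=status.get_obs();print(o['time'],o['position'],o['ft_force'])
p=cv2.imread('pics/s5.png')[260:480,170:450];q=cv2.imread('pics/d5.png')[150:350,330:530]
cv2.imwrite('pics/c5.png',np.hstack([cv2.resize(p,(440,346),interpolation=2),cv2.resize(q,(346,346),interpolation=2)]))
a=cv2.imread('pics/s1.png').astype(int);b=cv2.imread('pics/s5.png').astype(int)
print('junction diff max', abs(a-b)[50:200,280:440].max())
E
```

```text
10.4 [ 0.49824779 -0.11484254  0.40748121] [-0.31805227 -0.08167217  0.09396653]
junction diff max 32
```

View pics/s5.png

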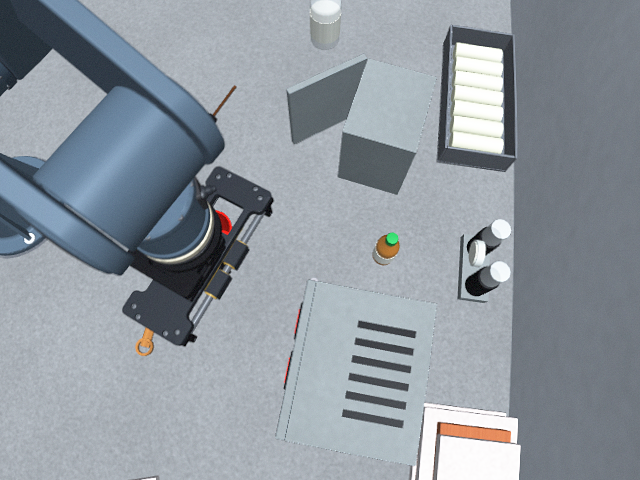

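View pics/c5.png

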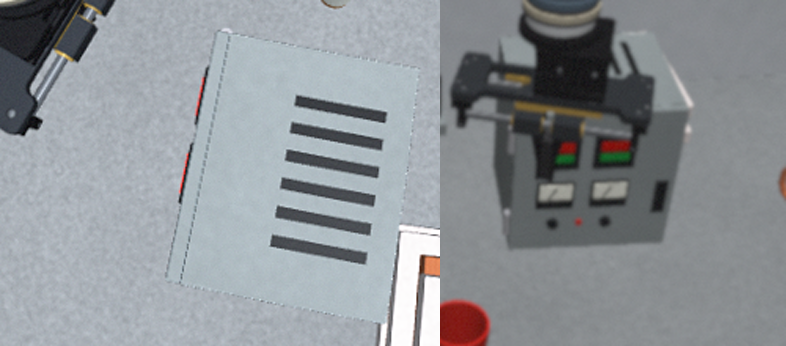

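```bash
python3 - <<'E'
from h import *
p=cv2.imread('pics/s5.png')
a=cv2.resize(p[270:330,270:345],None,fx=5,fy=8,interpolation=2);b=cv2.resize(p[395:455,265:340],None,fx=5,fy=8,interpolation=2)
cv2.imwrite('pics/c6.png',np.hstack([a,b]))
d=np.load('pics/s5.npz')['d']
h=np.array([.6249,-.1057]);yaw=-.0477
Rm=np.array([[np.cos(yaw),-np.sin(yaw)],[np.sin(yaw),np.cos(yaw)]])
E
```

```text
(no output)
```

View pics/c6.png

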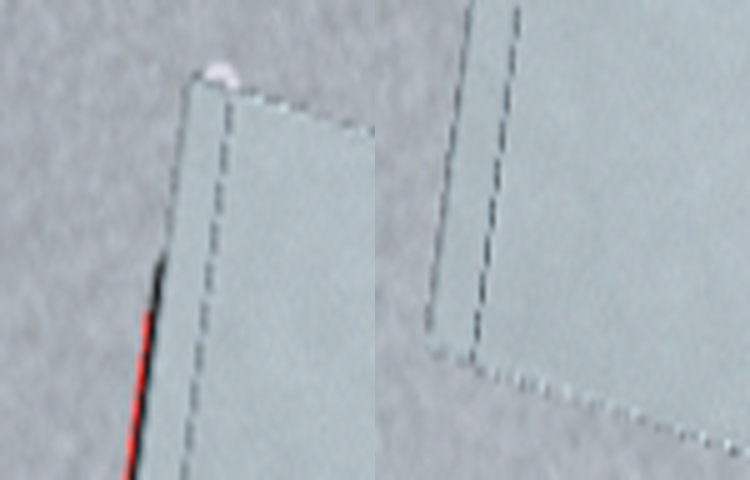

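The enlarged crop shows the door edge parallel to the seam, about 9 px wide at both ends with no gap, so the door is flush.

```bash
python3 - <<'E'
from h import *
print(pt('s5',288,92),ptz('s5',288,92,.18))
a=cv2.imread('pics/s1.png').astype(int);b=cv2.imread('pics/s5.png').astype(int)
print((abs(a-b)[50:200,280:440].max(2)>25).sum())
print(robot.hand_in())
E
```

```text
[0.53324565 0.20461671 0.1773408 ] [0.53371732 0.20275918 0.18      ]
2020
the job is handed in; nothing more can be done
None
```

```bash
python3 - <<'E'
import cv2,numpy as np
a=cv2.imread('pics/s1.png').astype(int);b=cv2.imread('pics/s5.png').astype(int)
m=(abs(a-b).max(2)>25)
ys,xs=np.nonzero(m[50:200,280:440]);print(xs.min()+280,xs.max()+280,ys.min()+50,ys.max()+50)
print([a[y,x] for y,x in((110,310),(160,370),(100,380))],[b[y,x] for y,x in((110,310),(160,370),(100,380))])
s=np.load('pics/s1.npz')['d'];t=np.load('pics/s5.npz')['d'];print((abs(s-t)[50:200,280:440]>.02).sum())
ga=cv2.Canny(cv2.GaussianBlur(a.astype('uint8'),(5,5),0),60,120)[50:150,280:375];gb=cv2.Canny(cv2.GaussianBlur(b.astype('uint8'),(5,5),0),60,120)[50:150,280:375]
print((ga>0).sum(),((ga>0)&(cv2.dilate(gb,np.ones((3,3)))>0)).sum())
E
```

```text
280 439 50 199
[array([97, 92, 84]), array([90, 86, 78]), array([171, 164, 152])] [array([111, 109,  97]), array([97, 94, 86]), array([194, 185, 175])]
155
359 359
```

The controller door is shut and the catch is holding it flush. I pushed it home with the closed fingertips near its free edge, backed the arm clear, and handed the job in at about 10.4 s.

- **Closing:** The force was about 6–7 N through the catch. It then rose to 17 N with almost no movement, as expected at the rigid stop. I pressed slightly further before backing off, but did not read the force at that point.
- **Flush:** With the arm clear (wrist force near 0), the strip of door seen from above is equally wide, about 9 px, at the hinge and free ends. No gap shows. I judged the catch by this and the force; I have no direct reading of it.
- **Junction door:** It has not moved. A before/after picture comparison did flag about 2,000 pixels around the box, so I checked after handing in. The later picture is brighter at all three points I sampled, and all 359 edge pixels around the door match to within 1 px. Another 155 depth pixels differ by over 20 mm, which I did not look into.

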